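Open the pressure cap of the balcony sprayer tank

ROBOT

A 7-joint arm with a two-finger parallel gripper is mounted at the origin on the work surface. World frame = base frame: x ahead of the robot, y to its left, z up, the work surface at z = 0. Lengths are in mm, angles in rad, forces in N, time in s.
With the tool pointing down it reaches from about 400 to 750 mm from the base axis. Payload 19.5 kg.
Tool frame: the origin (TCP) lies on the centre line of the jaws, within the pads' length; the fingertips stand 11 mm ahead of it and the grasp point (between the pads) lies 8 mm behind it; z points along the fingers, y is the direction in which the jaws open and shut (so a half turn about z gives the same grasp; the last joint's range is limited). The gripper opens to 85 mm and grips with 20 to 120 N. Pads are 22 mm wide; open, the fingers measure 114 mm over their backs; the gripper's body (76 mm by 85 mm) begins 54 mm behind the grasp point. The pads swing forward as they close: fully open they stand 13 mm farther back than shut.
Start: joints at [1.291, 0.707, -0.028, 1.485, 0.022, 0.951, -0.075], TCP at [135.445, -558.794, 242.268] pointing down, gripper open.
Joint ranges: [-2.71, 2.71], [-0.32, 2.16], [-1.57, 1.52], [0, 2.45], [-1.46, 4.6], [0, 2.02], [-2.83, 2.83]. Speed limits (rad/s): [1.89, 1.89, 2.57, 2.57, 3.01, 3.01, 3.01].

INTERFACE

Orientations are given as a 3x3 rotation matrix whose columns are the frame's x, y, z axes.
In Python, from cell import ctrl gives the robot as it stands.
- The arm moves only by the tool jog_arm, never from a script. Its arguments are lists of equal length, an entry for each row: "hand": the finger opening in cm, from 0 to 8.54; "xyz": the shift along the world's x, y, z in cm, a list of three; "angular": the turn, a rotation vector about the world's x, y, z in rad, a list of three. In form: {"hand": [hand, ...], "xyz": [[x, y, z], ...], "angular": [[wx, wy, wz], ...]}. A call has exactly 10 rows; each row shifts and turns the commanded pose from where the row before left it; what a row does not reach is not made up. A row lasts 1/8 s, in which the tool goes at most 62.5 mm and 10.7 degrees, less where a joint would pass 70% of its speed; a pose out of reach is approached as far as the arm can. A call is refused whole if a number of a shift passes 6.25 or a number of a turn 0.188, either way. A call with a gripper value outside its range is refused whole. The fingers move at their own pace and stop on an object; the grip force is fixed at half the most. Time passes only in rows, so rows that do not move let the fingers close, or fill a call up. It gives the time, the measured TCP pose, the force and the opening at its end, in the units of the state.
- ctrl.sense(): the state, without advancing time (a new reading comes with each control period).
- ctrl.camera(name): name is "scene" or "side" or "wrist"; returns a dict with "image" (400x640x3 uint8, blue, green, red), "vfov" (degrees; the focal length in pixels is half the picture's height over the tangent of half this angle, whatever the lens; pixels are square), "cx", "cy" (the principal point, pixels), "distortion" ([k1, k2, p1, p2, k3] as OpenCV has them; the pictures are not rectified), "extrinsics" (4x4, takes a point from camera to world coordinates); the wrist camera has in their place "T_tool_cam" (4x4, takes a point from camera to tool coordinates, whose origin is the TCP and whose axes are the flange's). Camera axes: x right, y up, looking along -z (the intrinsics and any distortion apply to the point x, -y, -z); pixel columns grow to the right and rows downward; lengths in mm; the calibration is good to about 2 mm. A picture is of the moment at which its call begins: read the wrist's pose just before it. There is no depth.
- ctrl.close_job(): hands the job in, once; it reports no verdict.
Trained networks look in the newest picture that a camera, given by its name, has taken for a name from the list of things; names that differ only in an ending like _2 or _b are one class to them, and where a whole thing is asked for, a point or a joint stands for the part that bears it (a point fixed in the world has none). Each returns a list of dicts, best first, with "p" (0 to 1); they miss things now and then, are a little off and sometimes report something else, mostly with a low value. They report only what shows in the picture. A call takes as long as a camera call. They do not tell look-alikes from the thing itself.
- ctrl.outline_of(label, camera): "region" (400x640 bool, what is visible of it) and "point" ([column, row] in pixels, amid what is visible of it).
The state is a dict: "time": time; "joint_pos": joint angles; "qd": joint speeds; "joint_efforts": joint torques, N m; "eef_pos": TCP position; "eef_rot": TCP orientation; "force": force on the tool from outside, world axes, zero at the start; "torque": the same for the moment, N m; "gripper_width": finger opening in mm.
Only numpy, scipy, OpenCV 4.12 (cv2) and the standard library are available. Lean on these libraries where they do the work, as an engineer would, in place of code of your own. Each camera call takes 0.05 s, during which the arm holds its last target. There are 200 camera calls.

TASK

Open the blue sprayer tank for refilling: holding the orange cap by its black wing, turn it counterclockwise (seen from above) to its first stop, press it down there until it bottoms, turn it on while held down until it is free, then lift it off and set it down gently, right way up, in the terracotta saucer. Do not force the cap in its collar, and leave the pots and tools where they are.

Things in the scene. Friction and masses are not known exactly. Their poses are not given: they have to be found in the camera images.
- tank: Cobalt blue round sprayer tank, fixed to the bench by three feet reaching 90 mm from its axis; body 124 mm across. Origin: centre of its underside, z up along the cap's axis. White collar, 62 mm across, from 113 to 159 mm up; shoulder below. Brass outlet sticks out 89 mm from the axis on the +x side, 35 mm up. More than 35 N between cap and tank damages it.
- collar (a point): Centre of the collar's top, 159 mm above the tank's origin, tank's axes. A roof inside (150 to 155 mm up) has a 12 mm wide slot on the +x and the -x side; the 6 mm wide lugs pass up only with the wing along the tank's x (within 0.1 rad). A wall ends the turn about 0.1 rad beyond it. The cap has 2.5 mm of sideways play. Freed, the seal spring lifts it at most 4 mm above its start.
- mark (a point): Yellow mark on the shoulder, 49 mm from the axis on the tank's +x side, 109 mm up (its twin is at -x). The wing starts 1.19 to 1.43 rad clockwise (from above) of the line of the marks. Turned counterclockwise it meets the first stop 0.66 to 0.92 rad short of the marks (hidden, differs each time; up to 0.1 sooner if held off centre): turn until it is felt. Freed when it points at the marks.
- cap: Orange cap, 72 mm high, about 90 to 145 g. Origin: centre of its stem's underside, 140 mm above the tank's origin at the start; z up. Steel stem 21 mm across, 0 to 38 mm; two brass lugs along x, 5 to 10 mm up, reaching 23 mm from the axis; disc 70 mm across, 16 to 46 mm up; black wing on top. Same after a half turn. Off the tank it stands on its stem.
- wing (a point): Centre of the cap's wing, 59 mm above the cap's origin: a flat black bar, 52 mm long along the cap's x, 10 mm thick along y, from 46 to 72 mm up. Pressed at the first stop, the cap must sink 3 to 15 mm to pass (hidden, differs each time); 2 mm below that depth is a hard seat: do not press on far past it. The seal spring: 5 N at rest plus 0.4 N per mm, so a steeper rise is the seat.
- saucer: Loose terracotta round saucer, 160 mm across, 16 mm high, wall and floor 4 to 6 mm thick, 450 g. Origin: centre of its underside.
- pot_a: Clay pot, cream with a cobalt band, 108 mm across, 115 mm high, at the back. Origin: centre of the underside. Leave alone.
- pot_b: Clay pot, cobalt with a cream band, same size, at the back. Origin: centre of the underside. Leave alone.
- pot_c: Clay pot, cream with a cobalt band, same size, at the back. Origin: centre of the underside. Leave alone.
- pick: Root pick, wooden handle and steel spike, 200 mm long along x, 18 mm thick, lying in front. Origin: under its middle. Leave alone.
- pliers: Stainless pliers, 165 mm long along x, 12 mm high, lying in front. Origin: under the middle. Leave alone.
- scoop: Aluminium scoop, 165 mm long along x, 23 mm high, lying in front. Origin: under the middle. Leave alone.
There are look-alikes about, which are no part of the job. Leave any turquoise or white look-alike of the cap alone.

How it is judged:
By the outcome, as a careful person would: the job done as asked, in the order asked, and still so for the second after the job is handed in, with the robot touching nothing.
It also fails if it takes over 72 s, if anything falls off the work surface, if the arm or the gripper's body presses on something with over 40 N, if the wrist force passes 120 N, or if a joint passes its speed limit or range.

## Working session

There is one attempt and no reset: what is moved stays moved. The work goes in short steps, Python scripts to look and compute and a tool call to move; the robot and the scene stay as the last step left them, time stands still between calls to the robot, and variables do not carry over. Pictures are saved under pics/ and viewed, about 8 in all and at most 12, crops included, and the job is handed in when it is done.

Besides the shell and the picture viewer there is one more tool, called after "Call:" as a command line: name --argument value ..., lists and objects as JSON in quotes. jog_arm: Moves the arm, as the interface text tells. Its arguments: {"type":"object","properties":{"hand":{"type":"array","items":{"type":"number"}},"xyz":{"type":"array","items":{"type":"array","items":{"type":"number"}}},"angular":{"type":"array","items":{"type":"array","items":{"type":"number"}}}},"required":["hand","xyz","angular"]}

```bash
mkdir -p pics; ls; python3 - <<'E'
from cell import ctrl
import cv2,numpy as np
s=ctrl.sense();print({k:np.round(v,3).tolist() for k,v in s.items()})
for c in("scene","side"):
    d=ctrl.camera(c);cv2.imwrite(f"pics/{c}0.png",d["image"])
    print(c,d["vfov"],d["cx"],d["cy"],d["distortion"],np.round(d["extrinsics"],3).tolist())
    for l in("tank","collar","mark","cap","wing","saucer"):
        print(l,[(round(o["p"],2),np.round(o["point"]).tolist(),int(o["region"].sum())) for o in ctrl.outline_of(l,c)])
E
```

```text
pics
{'time': 0.0, 'joint_pos': [1.291, 0.707, -0.028, 1.485, 0.022, 0.951, -0.075], 'qd': [-0.0, 0.001, -0.001, 0.001, -0.0, -0.002, 0.001], 'joint_efforts': [-0.001, -88.32, 1.234, -23.616, 0.017, 0.006, -0.0], 'eef_pos': [135.358, -558.578, 241.852], 'eef_rot': [[0.972, 0.236, -0.0], [0.236, -0.972, 0.001], [-0.0, -0.001, -1.0]], 'force': [0.126, -0.203, -0.67], 'torque': [-0.014, -0.042, 0.027], 'gripper_width': 85.588}
scene 52.59689415284868 318.224900722765 199.85704997648816 [-0.013069  0.        0.        0.        0.      ] [[0.639, -0.507, 0.579, 1106.769], [0.769, 0.417, -0.484, -532.303], [0.004, 0.754, 0.657, 768.722], [0.0, 0.0, 0.0, 1.0]]
tank [(0.77, [291.0, 241.0], 2889)]
collar [(0.91, [292.0, 244.0], 2798)]
mark [(0.8, [289.0, 243.0], 2925)]
cap [(0.98, [202.0, 248.0], 797), (0.9, [285.0, 200.0], 839), (0.7, [234.0, 310.0], 1023), (0.61, [229.0, 267.0], 817)]
wing [(0.96, [288.0, 201.0], 799), (0.94, [202.0, 249.0], 790), (0.86, [228.0, 269.0], 854), (0.63, [235.0, 308.0], 993)]
saucer [(0.92, [362.0, 198.0], 1605)]
side 47.29148944292732 312.4653370878489 200.8176851455326 [-0.09530354  0.          0.          0.          0.        ] [[-0.999, 0.032, -0.032, 513.991], [-0.046, -0.773, 0.633, 593.679], [-0.004, 0.634, 0.773, 944.188], [0.0, 0.0, 0.0, 1.0]]
tank [(0.6, [316.0, 204.0], 2566)]
collar [(0.75, [316.0, 204.0], 2643)]
mark [(0.71, [317.0, 202.0], 2475), (0.31, [389.0, 187.0], 794)]
cap [(0.89, [294.0, 149.0], 521), (0.82, [318.0, 167.0], 836), (0.6, [362.0, 156.0], 546), (0.56, [238.0, 175.0], 1756), (0.5, [333.0, 155.0], 216)]
wing [(0.9, [295.0, 143.0], 520), (0.87, [360.0, 156.0], 500), (0.71, [316.0, 163.0], 763), (0.69, [336.0, 153.0], 166)]
saucer [(0.91, [323.0, 308.0], 3615)]
```

```bash
python3 - <<'E'
import cv2,numpy as np
a=cv2.imread("pics/scene0.png");b=cv2.imread("pics/side0.png")
cv2.imwrite("pics/both0.png",np.vstack([cv2.resize(a[130:350,120:440],None,fx=1.36,fy=1.36,interpolation=cv2.INTER_CUBIC),cv2.resize(b[100:320,170:490],None,fx=1.36,fy=1.36,interpolation=cv2.INTER_CUBIC)]))
E
```

```text
(no output)
```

View pics/scene0.png

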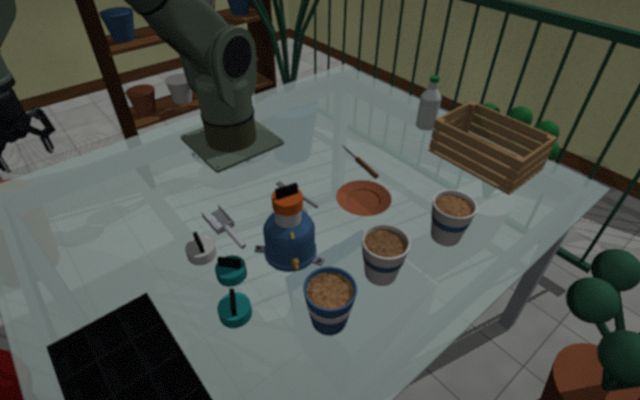

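View pics/side0.png

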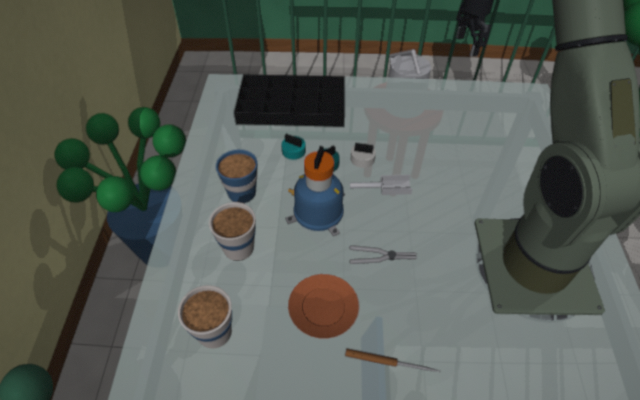

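Scene view: candidates for the cap are orange on the tank (287,198), white (202,248), turquoise (231,268) and (235,308). The orange one on the blue tank is the target. In the side view it is at (318,165), and the saucer is at (323,305).

```bash
cat > h.py <<'E'
import cv2,numpy as np
from scipy.optimize import least_squares
F=np.diag([1,-1,-1])
def K(d):
    f=200/np.tan(np.radians(d["vfov"])/2); return np.array([[f,0,d["cx"]],[0,f,d["cy"]],[0,0,1.]])
def ext(d,s=None):
    if "extrinsics" in d: return np.array(d["extrinsics"])
    T=np.eye(4);T[:3,:3]=s["eef_rot"];T[:3,3]=s["eef_pos"];return T@np.array(d["T_tool_cam"])
def ray(d,p,E):
    u=cv2.undistortPoints(np.array([[p]],float),K(d),np.array(d["distortion"],float))[0,0]
    v=E[:3,:3]@np.array([u[0],-u[1],-1]);return E[:3,3],v/np.linalg.norm(v)
def onz(d,p,E,z):
    o,v=ray(d,p,E);return o+v*(z-o[2])/v[2]
def proj(d,P,E):
    P=np.atleast_2d(P);c=(np.linalg.inv(E)@np.c_[P,np.ones(len(P))].T)[:3]
    return cv2.projectPoints((F@c).T.copy(),np.zeros(3),np.zeros(3),K(d),np.array(d["distortion"],float))[0][:,0]
def tri(rs):
    A=sum(np.eye(3)-np.outer(v,v) for o,v in rs);b=sum((np.eye(3)-np.outer(v,v))@o for o,v in rs);return np.linalg.solve(A,b)
def orange(im):
    h=cv2.cvtColor(im,cv2.COLOR_BGR2HSV);return h
E
python3 - <<'E'
from h import *; from cell import ctrl
D={c:ctrl.camera(c) for c in("scene","side")}
sau=[];
for c,d in D.items():
    E=ext(d);o=ctrl.outline_of("saucer",c)[0];
    ys,xs=np.nonzero(o["region"]);pts=np.array([onz(d,(x,y),E,16)[:2] for x,y in zip(xs,ys)])
    (cc,r)=cv2.minEnclosingCircle(pts.astype(np.float32));print(c,"saucer",pts.mean(0),cc,r)
    im=d["image"];h=cv2.cvtColor(im,cv2.COLOR_BGR2HSV)
    p=(287,198) if c=="scene" else (318,165)
    # wing: dark pixels near
    m=np.zeros(im.shape[:2],bool);m[p[1]-30:p[1]+25,p[0]-28:p[0]+28]=1
    dark=(h[...,2]<45)&m; n,l,st,ce=cv2.connectedComponentsWithStats(dark.astype(np.uint8))
    for i in range(1,n):
        if st[i,4]>15:print(c,"dark",st[i],ce[i])
    org=(h[...,0]<14)&(h[...,1]>170)&m
    print(c,"orange",org.sum(),np.argwhere(org).mean(0)[::-1])
    sau.append(ray(d,np.argwhere(org).mean(0)[::-1],E))
    print(sau[-1][0]+sau[-1][1]*((181-sau[-1][0][2])/sau[-1][1][2]))
print("cap~",tri(sau))
a=D["scene"]["image"][170:275,235:340];b=D["side"]["image"][135:240,265:370]
cv2.imwrite("pics/c1.png",cv2.resize(np.hstack([a,b]),None,fx=3.8,fy=3.8,interpolation=cv2.INTER_CUBIC))
E
```

```text
scene saucer [517.11939123 128.90308083] (514.01806640625, 130.3325653076172) 81.00076293945312
scene dark [276 184  21  15 211] [285.73459716 190.82464455]
scene orange 530 [287.43773585 203.16603774]
[ 554.51171021 -158.49784195  181.        ]
side saucer [516.24007042 133.4218238 ] (515.2534790039062, 130.8007049560547) 80.67385864257812
side dark [290 136  12  11  86] [295.37209302 140.75581395]
side dark [315 147  20  21 142] [322.80985915 154.68309859]
side orange 613 [318.95106036 166.10929853]
[ 535.72858902 -135.23684776  181.        ]
cap~ [ 537.53912398 -148.78523319  165.171075  ]
```

View pics/c1.png

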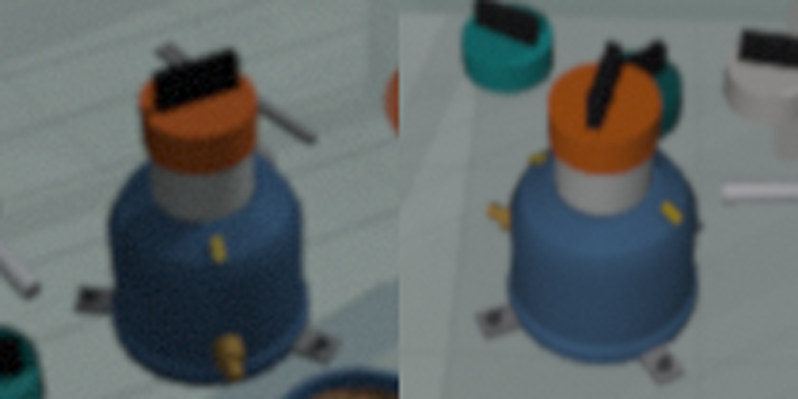

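The crop shows the orange cap with its black wing on the blue tank. Marks are at scene (292,235), side (301,177) and (337,191); the outlet is at scene (295,266).

```bash
python3 - <<'E'
from h import *; from cell import ctrl
D={c:ctrl.camera(c) for c in("scene","side","wrist")}
print(np.round(D["wrist"]["T_tool_cam"],3).tolist(),D["wrist"]["vfov"])
ob=[("scene",(292.4,235.3),(49,0,109)),("scene",(295.5,264),(85,0,35)),("side",(301.3,176.6),(49,0,109)),("side",(336.8,191),(-49,0,109)),("side",(290.8,191.6),(85,0,35)),
("scene",(287.4,203.2),None),("side",(319,166.1),None)]
def T(p,q):
    c,s=np.cos(p[2]),np.sin(p[2]);return np.array([p[0]+c*q[0]-s*q[1],p[1]+s*q[0]+c*q[1],q[2]])
def res(p): return np.concatenate([proj(D[c],T(p,q),ext(D[c]))[0]-u for c,u,q in ob if q])
for y0 in(-1.5,-.5,.5):
    r=least_squares(res,[540,-149,y0],loss="soft_l1");print(r.x,r.cost,np.round(r.fun,1))
p=r.x
# wing ends: top line in side (613,50)->(593,120) crop ; in scene (155,95)-(238,60)
for c,a,b in(("side",(613,46),(595,118)),("scene",(157,82),(236,54))):
    off=(235,170) if c=="scene" else (265-105,135)
    A,B=[onz(D[c],(u[0]/3.8+off[0],u[1]/3.8+off[1]),ext(D[c]),212) for u in(a,b)]
    print(c,A,B,"mid",(A+B)/2,"ang",np.arctan2(*(A-B)[1::-1]),np.linalg.norm(A-B))
E
```

```text
[[-0.0, 0.948, 0.318, 81.974], [1.0, -0.0, 0.001, -1.136], [0.001, 0.318, -0.948, -131.534], [0.0, 0.0, 0.0, 1.0]] 60.99471737852062
[ 535.03017905 -144.58935288    5.81502724] 3.902467311827742 [-0.  -1.3  0.8  3.2  0.5 -0.1  0.2  0.2 -0.2 -1. ]
[ 5.35030181e+02 -1.44589349e+02 -4.68158177e-01] 3.90246731181801 [-0.  -1.3  0.8  3.2  0.5 -0.1  0.2  0.2 -0.2 -1. ]
[ 5.35030181e+02 -1.44589350e+02 -4.68158167e-01] 3.902467311818273 [-0.  -1.3  0.8  3.2  0.5 -0.1  0.2  0.2 -0.2 -1. ]
side [ 531.61317105 -166.10464669  212.        ] [ 540.09422624 -105.58395818  212.        ] mid [ 535.85369865 -135.84430243  212.        ] ang -1.7100244844374761 61.11204492290186
scene [ 538.28191063 -174.33622153  212.        ] [ 546.59772164 -124.59615451  212.        ] mid [ 542.43981614 -149.46618802  212.        ] ang -1.73644963625701 50.43041721634074
```

Call:
jog_arm --hand '[8.5,8.5,8.5,8.5,8.5,8.5,8.5,8.5,8.5,8.5]' --xyz '[[4.0,4.1,0.8],[4.1,4.2,0.8],[4.1,4.2,0.8],[4.1,4.2,0.8],[4.1,4.2,0.8],[4.1,4.2,0.8],[4.1,4.2,0.8],[4.1,4.2,0.4],[4.0,4.1,0],[3.6,3.6,0]]' --angular '[[0,0,0.118],[0,0,0.118],[0,0,0.118],[0,0,0.118],[0,0,0.118],[0,0,0.118],[0,0,0.118],[0,0,0.118],[0,0,0.118],[0,0,0.118]]'

```text
time: 2.3
eef_pos: [539.7, -145.1, 302.4]
eef_rot: [[0.148, 0.989, 0.0], [0.989, -0.148, -0.0], [0.0, 0.0, -1.0]]
force: [-0.5, -0.3, 0.1]
gripper_width: 85.0
```

```bash
python3 - <<'E'
from h import *; from cell import ctrl
ctrl.camera("wrist");ctrl.camera("wrist")
s=ctrl.sense();d=ctrl.camera("wrist");import pickle;pickle.dump((s,d),open("w1.pkl","wb"))
print({k:np.round(v,3).tolist() for k,v in s.items()},np.arctan2(s["eef_rot"][1][0],s["eef_rot"][0][0]))
cv2.imwrite("pics/w1.png",d["image"])
E
```

```text
{'time': 2.4, 'joint_pos': [0.373, 0.633, -0.335, 1.436, 0.216, 1.109, -0.142], 'qd': [0.072, -0.034, 0.063, 0.071, -0.005, -0.024, -0.018], 'joint_efforts': [-4.579, -81.511, -5.665, -28.178, 0.413, 0.735, 0.496], 'eef_pos': [540.979, -142.162, 301.798], 'eef_rot': [[0.143, 0.99, 0.001], [0.99, -0.143, 0.003], [0.003, 0.0, -1.0]], 'force': [-0.167, -0.946, -0.321], 'torque': [-0.039, 0.046, -0.079], 'gripper_width': 85.042} 1.4271198869993271
```

View pics/w1.png

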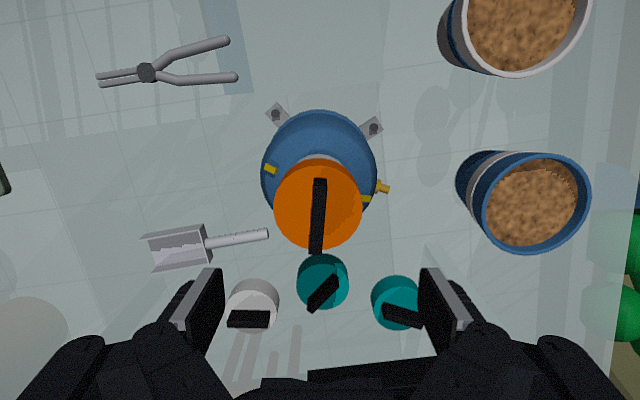

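Wrist view: orange cap at (318,205) with the wing near vertical from (319,178) to (316,254), marks at (270,169) and (368,199), outlet at (385,188). White and turquoise look-alikes are at the bottom.

```bash
cat >> h.py <<'E'
def hullmask(pts):
    m=np.zeros((1600,2560),np.uint8);cv2.fillConvexPoly(m,cv2.convexHull(np.round(pts*4).astype(np.int32)),1);return m
def mom(m,k=1.):
    M=cv2.moments(m,True);a=.5*np.arctan2(2*M["mu11"],M["mu20"]-M["mu02"]);return M["m10"]/M["m00"]/k,M["m01"]/M["m00"]/k,a,M["m00"]/k/k
def measure(s,d,z0=140.,c0=(540,-147),a0=-1.72,win=70,verbose=1):
    """cap disc centre, wing centre & yaw by matching silhouettes; z0 = cap origin height"""
    E=ext(d,s);h=cv2.cvtColor(d["image"],cv2.COLOR_BGR2HSV)
    g=proj(d,[c0[0],c0[1],z0+60],E)[0];W=np.zeros(h.shape[:2],bool)
    W[max(0,int(g[1])-win):int(g[1])+win,max(0,int(g[0])-win):int(g[0])+win]=1
    o=((h[...,0]<16)&(h[...,1]>180)&(h[...,2]>90)&W).astype(np.uint8)
    n,l,st,_=cv2.connectedComponentsWithStats(o);k=[i for i in range(1,n) if st[i,4]>200]
    pts=np.argwhere(np.isin(l,k))[:,::-1].astype(np.float32)
    fm=hullmask(pts);mo=mom(fm,4)
    t=np.linspace(0,2*np.pi,72,endpoint=False)
    def disc(p): return mom(hullmask(proj(d,np.array([[p[0]+35*np.cos(a),p[1]+35*np.sin(a),z0+z] for z in(16,46) for a in t]),E)),4)
    dk=((h[...,2]<50)&(h[...,1]<255)&W&(cv2.dilate(fm[::4,::4],np.ones((15,15)))>0)).astype(np.uint8)
    dk&=(cv2.dilate(fm[::4,::4],np.ones((25,25)))>0).astype(np.uint8)
    n,l,st,_=cv2.connectedComponentsWithStats(dk);i=1+np.argmax(st[1:,4]);mw=mom((l==i).astype(np.uint8))
    def wing(p):
        c,sn=np.cos(p[2]),np.sin(p[2]);return mom(hullmask(proj(d,np.array([[p[0]+c*x-sn*y,p[1]+sn*x+c*y,z0+z] for x in(-26,26) for y in(-5,5) for z in(46,72)]),E)),4)
    ad=lambda a,b:(a-b+np.pi/2)%np.pi-np.pi/2
    D=least_squares(lambda p:[disc(p)[j]-mo[j] for j in(0,1)],c0,diff_step=.004)
    Wg=least_squares(lambda p:[wing(p)[0]-mw[0],wing(p)[1]-mw[1],30*ad(wing(p)[2],mw[2])],[*c0,a0],diff_step=.004)
    if verbose:print("disc",D.x.round(1),"area",round(mo[3]),round(disc(D.x)[3]),"wing",Wg.x.round(3),"area",round(mw[3]),round(wing(Wg.x)[3]))
    return D.x,Wg.x
E
python3 - <<'E'
from h import *; from cell import ctrl
for i in range(3):
    s=ctrl.sense();d=ctrl.camera("wrist")
print(s["eef_pos"],np.arctan2(s["eef_rot"][1][0],s["eef_rot"][0][0]),np.abs(s["qd"]).max(),s["force"])
D,W=measure(s,d)
E=ext(d,s);h=cv2.cvtColor(d["image"],cv2.COLOR_BGR2HSV)
y=((h[...,0]>18)&(h[...,0]<36)&(h[...,1]>150)&(h[...,2]>90)).astype(np.uint8);y[:140]=0;y[230:]=0;y[:,:250]=0;y[:,405:]=0
n,l,st,ce=cv2.connectedComponentsWithStats(y)
for i in range(1,n):
    if st[i,4]>8:print(st[i],ce[i],onz(d,ce[i],E,109)-[*D,0],onz(d,ce[i],E,35))
E
```

```text
[ 538.12705494 -147.25852815  302.15594639] 1.4168240963789427 0.018746154422820724 [-0.53561314 -1.04796791  0.09110126]
disc [ 537.6 -146.4] area 6379 6688 wing [ 537.447 -146.999   -1.795] area 941 1159
[266 158  13  10  78] [271.79487179 162.64102564] [-44.42127406  21.57329324 109.        ] [ 480.07639236 -138.36317629   35.        ]
[378 174  14  13 109] [383.72477064 181.39449541] [ 61.01760352 -13.77073735 109.        ] [ 609.54865408 -181.76340668   35.        ]
[364 189  10   7  55] [368.49090909 191.50909091] [ 45.03328258 -21.82526299 109.        ] [ 589.92092062 -191.65385388   35.        ]
```

```bash
python3 - <<'E'
from h import *; from cell import ctrl
s=ctrl.sense();d=ctrl.camera("wrist");E=ext(d,s);g=cv2.cvtColor(d["image"],cv2.COLOR_BGR2HSV)
print(s["eef_pos"],np.arctan2(s["eef_rot"][1][0],s["eef_rot"][0][0]))
for th in(50,75,100):
    m=(d["image"].max(2)<th).astype(np.uint8);m[:160]=0;m[260:]=0;m[:,:285]=0;m[:,350:]=0
    n,l,st,_=cv2.connectedComponentsWithStats(m);i=1+np.argmax(st[1:,4]);print(th,st[i])
    r=cv2.minAreaRect(np.argwhere(l==i)[:,::-1].astype(np.float32));print(r)
    L=[]
    for row in range(185,246,4):
        xs=np.nonzero(l[row]==i)[0]
        if len(xs):L.append((row,xs.min(),xs.max()))
    L=np.array(L);
    for k in(1,2):
        f=np.polyfit(L[:,0],L[:,k],1);A,B=[onz(d,(np.polyval(f,r),r),E,212) for r in(185,245)];print(np.arctan2(*(B-A)[1::-1]))
a=L;print(L.tolist())
E
```

```text
[ 537.96513419 -147.64280615  302.30335712] 1.4160915481647525
50 [ 312  170   18   77 1029]
((320.7430419921875, 207.91476440429688), (13.781920433044434, 76.63762664794922), 3.8785247802734375)
-1.7943570421128736
-1.790404137525396
75 [ 312  170   18   77 1060]
((320.5395812988281, 207.96591186523438), (14.072556495666504, 76.82655334472656), 4.236394882202148)
-1.7953909183443384
-1.7948037786935793
100 [ 312  169   19   78 1102]
((320.32354736328125, 207.7941131591797), (14.725728988647461, 77.31007385253906), 4.39870548248291)
-1.7898516233934756
-1.7919447290809523
[[185, 315, 329], [189, 315, 329], [193, 315, 328], [197, 315, 328], [201, 314, 328], [205, 314, 327], [209, 314, 327], [213, 314, 327], [217, 313, 327], [221, 313, 326], [225, 313, 326], [229, 312, 326], [233, 312, 325], [237, 312, 325], [241, 312, 325], [245, 312, 324]]
```

Call:
jog_arm --hand '[5,4.5,4,4,4,4,4,4,4,4]' --xyz '[[-0.04,0.08,-0.5],[0,0,-2.0],[0,0,-2.5],[0,0,-2.0],[0,0,-1.5],[0,0,-1.0],[0,0,-0.7],[0,0,0],[0,0,0],[0,0,0]]' --angular '[[0,0,-0.066],[0,0,0],[0,0,0],[0,0,0],[0,0,0],[0,0,0],[0,0,0],[0,0,0],[0,0,0],[0,0,0]]'

```text
time: 3.9
eef_pos: [538.2, -146.0, 200.6]
eef_rot: [[0.217, 0.976, 0.0], [0.976, -0.217, -0.0], [-0.0, 0.0, -1.0]]
force: [-0.8, 0.9, -0.2]
gripper_width: 40.1
```

```bash
cat > st.py <<'E'
from h import *; from cell import ctrl
s=ctrl.sense();R=np.array(s["eef_rot"])
print("t",round(s["time"],2),"pos",np.round(s["eef_pos"],2),"yaw",round(np.arctan2(R[1,0],R[0,0]),4),"z",R[:,2].round(3),"F",np.round(s["force"],2),"T",np.round(s["torque"],3),"w",round(s["gripper_width"],1),"q7",round(s["joint_pos"][6],2))
E
python3 st.py
```

```text
t 3.9 pos [ 538.17 -146.04  200.64] yaw 1.3517 z [ 0. -0. -1.] F [-0.82  0.93 -0.23] T [-0.051  0.036 -0.009] w 40.1 q7 -0.25
```

Call:
jog_arm --hand '[3,2,1.5,1.0,0.6,0.6,0.6,0.6,0.6,0.6]' --xyz '[[-0.05,-0.05,0],[0,0,0],[0,0,0],[0,0,0],[0,0,0],[0,0,0],[0,0,0],[0,0,0],[0,0,0],[0,0,0]]' --angular '[[0,0,0],[0,0,0],[0,0,0],[0,0,0],[0,0,0],[0,0,0],[0,0,0],[0,0,0],[0,0,0],[0,0,0]]'

```text
time: 5.15
eef_pos: [537.7, -146.5, 200.3]
eef_rot: [[0.217, 0.976, 0.0], [0.976, -0.217, 0.0], [0.0, 0.0, -1.0]]
force: [2.9, -1.3, 3.9]
gripper_width: 8.5
```

```bash
python3 st.py
```

```text
t 5.15 pos [ 537.66 -146.5   200.31] yaw 1.3518 z [ 0.  0. -1.] F [ 2.89 -1.31  3.89] T [-0.1   -0.714  0.037] w 8.5 q7 -0.25
```

Call:
jog_arm --hand '[0.6,0.6,0.6,0.6,0.6,0.6,0.6,0.6,0.6,0.6]' --xyz '[[0,0,0],[0,0,0],[0,0,0],[0,0,0],[0,0,0],[0,0,0],[0,0,0],[0,0,0],[0,0,0],[0,0,0]]' --angular '[[0,0,0.02],[0,0,0.03],[0,0,0.04],[0,0,0.04],[0,0,0.04],[0,0,0.03],[0,0,0.02],[0,0,0.01],[0,0,0.0],[0,0,0]]'

```text
time: 6.4
eef_pos: [537.5, -146.5, 200.3]
eef_rot: [[-0.011, 1.0, -0.0], [1.0, 0.011, -0.0], [-0.0, -0.0, -1.0]]
force: [-1.3, -1.1, 3.1]
gripper_width: 9.0
```

```bash
python3 st.py
```

```text
t 6.4 pos [ 537.51 -146.53  200.28] yaw 1.5815 z [-0. -0. -1.] F [-1.34 -1.09  3.06] T [-0.022  0.354 -0.068] w 9.0 q7 -0.07
```

Call:
jog_arm --hand '[0.6,0.6,0.6,0.6,0.6,0.6,0.6,0.6,0.6,0.6]' --xyz '[[0,0,0],[0,0,0],[0,0,0],[0,0,0],[0,0,0],[0,0,0],[0,0,0],[0,0,0],[0,0,0],[0,0,0]]' --angular '[[0,0,0.02],[0,0,0.02],[0,0,0.01],[0,0,0.01],[0,0,0.01],[0,0,0.005],[0,0,0.005],[0,0,0],[0,0,0],[0,0,0]]'

```text
time: 7.65
eef_pos: [537.6, -146.5, 200.3]
eef_rot: [[-0.091, 0.996, -0.0], [0.996, 0.091, -0.0], [0.0, -0.0, -1.0]]
force: [0.0, -0.3, 2.4]
gripper_width: 8.7
```

```bash
python3 st.py
```

```text
t 7.65 pos [ 537.57 -146.49  200.27] yaw 1.6617 z [-0. -0. -1.] F [ 0.01 -0.32  2.43] T [ 0.024  0.047 -0.003] w 8.7 q7 -0.01
```

Call:
jog_arm --hand '[0.6,0.6,0.6,0.6,0.6,0.6,0.6,0.6,0.6,0.6]' --xyz '[[0,0,0],[0,0,0],[0,0,0],[0,0,0],[0,0,0],[0,0,0],[0,0,0],[0,0,0],[0,0,0],[0,0,0]]' --angular '[[0,0,0.005],[0,0,0.005],[0,0,0.005],[0,0,0.005],[0,0,0.005],[0,0,0.005],[0,0,0.005],[0,0,0.005],[0,0,0],[0,0,0]]'

```text
time: 8.9
eef_pos: [537.5, -146.5, 200.3]
eef_rot: [[-0.131, 0.991, -0.0], [0.991, 0.131, -0.0], [-0.0, -0.0, -1.0]]
force: [-0.3, -0.2, 3.6]
gripper_width: 8.7
```

```bash
python3 st.py
```

```text
t 8.9 pos [ 537.54 -146.49  200.27] yaw 1.7017 z [-0. -0. -1.] F [-0.32 -0.22  3.65] T [-0.035  0.083  0.02 ] w 8.7 q7 0.02
```

Call:
jog_arm --hand '[0.6,0.6,0.6,0.6,0.6,0.6,0.6,0.6,0.6,0.6]' --xyz '[[0,0,0],[0,0,0],[0,0,0],[0,0,0],[0,0,0],[0,0,0],[0,0,0],[0,0,0],[0,0,0],[0,0,0]]' --angular '[[0,0,0.005],[0,0,0.005],[0,0,0.005],[0,0,0.005],[0,0,0.005],[0,0,0.005],[0,0,0.005],[0,0,0.005],[0,0,0],[0,0,0]]'

```text
time: 10.15
eef_pos: [537.5, -146.5, 200.3]
eef_rot: [[-0.17, 0.985, -0.0], [0.985, 0.17, -0.0], [0.0, -0.0, -1.0]]
force: [-1.1, 0.4, 3.5]
gripper_width: 9.3
```

```bash
python3 st.py
```

```text
t 10.15 pos [ 537.52 -146.48  200.26] yaw 1.7418 z [-0. -0. -1.] F [-1.09  0.42  3.53] T [0.002 0.177 0.022] w 9.3 q7 0.05
```

Call:
jog_arm --hand '[0.6,0.6,0.6,0.6,0.6,0.6,0.6,0.6,0.6,0.6]' --xyz '[[0,0,0],[0,0,0],[0,0,0],[0,0,0],[0,0,0],[0,0,0],[0,0,0],[0,0,0],[0,0,0],[0,0,0]]' --angular '[[0,0,0.005],[0,0,0.005],[0,0,0.005],[0,0,0.005],[0,0,0.005],[0,0,0.005],[0,0,0.005],[0,0,0.005],[0,0,0],[0,0,0]]'

```text
time: 11.4
eef_pos: [537.5, -146.5, 200.3]
eef_rot: [[-0.209, 0.978, -0.0], [0.978, 0.209, -0.0], [-0.0, -0.0, -1.0]]
force: [-1.3, -0.0, 4.0]
gripper_width: 8.7
```

```bash
python3 st.py
```

```text
t 11.4 pos [ 537.51 -146.53  200.26] yaw 1.7817 z [-0. -0. -1.] F [-1.33 -0.    4.03] T [-0.029  0.273 -0.109] w 8.7 q7 0.08
```

Call:
jog_arm --hand '[0.6,0.6,0.6,0.6,0.6,0.6,0.6,0.6,0.6,0.6]' --xyz '[[0,0,0],[0,0,0],[0,0,0],[0,0,0],[0,0,0],[0,0,0],[0,0,0],[0,0,0],[0,0,0],[0,0,0]]' --angular '[[0,0,0.005],[0,0,0.005],[0,0,0.005],[0,0,0.005],[0,0,0.005],[0,0,0],[0,0,0],[0,0,0],[0,0,0],[0,0,0]]'

```text
time: 12.65
eef_pos: [537.5, -146.6, 200.3]
eef_rot: [[-0.234, 0.972, -0.0], [0.972, 0.234, -0.0], [-0.0, -0.0, -1.0]]
force: [-3.2, -0.6, 4.1]
gripper_width: 8.6
```

```bash
python3 st.py
```

```text
t 12.65 pos [ 537.51 -146.55  200.27] yaw 1.8067 z [-0. -0. -1.] F [-3.16 -0.64  4.14] T [-0.196  0.726 -0.446] w 8.6 q7 0.1
```

Call:
jog_arm --hand '[0.6,0.6,0.6,0.6,0.6,0.6,0.6,0.6,0.6,0.6]' --xyz '[[-0.02,0,0],[-0.02,0,0],[0,0,-0.05],[0,0,-0.05],[0,0,-0.05],[0,0,-0.05],[0,0,-0.05],[0,0,-0.05],[0,0,0],[0,0,0]]' --angular '[[0,0,-0.005],[0,0,-0.005],[0,0,0],[0,0,0],[0,0,0],[0,0,0],[0,0,0],[0,0,0],[0,0,0],[0,0,0]]'

```text
time: 13.9
eef_pos: [537.4, -146.5, 197.7]
eef_rot: [[-0.224, 0.975, 0.001], [0.975, 0.224, -0.0], [-0.0, 0.001, -1.0]]
force: [-3.2, -0.7, 10.0]
gripper_width: 8.8
```

```bash
python3 st.py
```

```text
t 13.9 pos [ 537.41 -146.47  197.72] yaw 1.7969 z [ 0.001 -0.    -1.   ] F [-3.17 -0.71 10.04] T [-0.272  0.638 -0.236] w 8.8 q7 0.09
```

Call:
jog_arm --hand '[0.6,0.6,0.6,0.6,0.6,0.6,0.6,0.6,0.6,0.6]' --xyz '[[-0.03,0,0],[0,0,-0.05],[0,0,-0.05],[0,0,-0.05],[0,0,0],[0,0,0],[0,0,0],[0,0,0],[0,0,0],[0,0,0]]' --angular '[[0,0,-0.003],[0,0,0],[0,0,0],[0,0,0],[0,0,0],[0,0,0],[0,0,0],[0,0,0],[0,0,0],[0,0,0]]'

```text
time: 15.15
eef_pos: [537.3, -146.5, 196.2]
eef_rot: [[-0.221, 0.975, 0.001], [0.975, 0.221, -0.0], [-0.001, 0.001, -1.0]]
force: [-1.1, -0.7, 9.6]
gripper_width: 8.5
```

```bash
python3 st.py
```

```text
t 15.15 pos [ 537.3  -146.48  196.22] yaw 1.794 z [ 0.001 -0.    -1.   ] F [-1.1  -0.69  9.65] T [-0.276  0.233 -0.124] w 8.5 q7 0.09
```

Call:
jog_arm --hand '[0.6,0.6,0.6,0.6,0.6,0.6,0.6,0.6,0.6,0.6]' --xyz '[[0,0,-0.05],[0,0,-0.05],[0,0,-0.05],[0,0,0],[0,0,0],[0,0,0],[0,0,0],[0,0,0],[0,0,0],[0,0,0]]' --angular '[[0,0,0],[0,0,0],[0,0,0],[0,0,0],[0,0,0],[0,0,0],[0,0,0],[0,0,0],[0,0,0],[0,0,0]]'

```text
time: 16.4
eef_pos: [537.3, -146.4, 194.7]
eef_rot: [[-0.221, 0.975, 0.001], [0.975, 0.221, -0.0], [-0.001, 0.001, -1.0]]
force: [-0.6, -1.0, 9.9]
gripper_width: 8.8
```

```bash
python3 st.py
```

```text
t 16.4 pos [ 537.31 -146.45  194.75] yaw 1.794 z [ 0.001 -0.    -1.   ] F [-0.59 -1.02  9.92] T [-0.288  0.246 -0.191] w 8.8 q7 0.08
```

Call:
jog_arm --hand '[0.6,0.6,0.6,0.6,0.6,0.6,0.6,0.6,0.6,0.6]' --xyz '[[0,0,-0.05],[0,0,-0.05],[0,0,-0.05],[0,0,0],[0,0,0],[0,0,0],[0,0,0],[0,0,0],[0,0,0],[0,0,0]]' --angular '[[0,0,0],[0,0,0],[0,0,0],[0,0,0],[0,0,0],[0,0,0],[0,0,0],[0,0,0],[0,0,0],[0,0,0]]'

```text
time: 17.65
eef_pos: [537.3, -146.4, 193.3]
eef_rot: [[-0.221, 0.975, 0.001], [0.975, 0.221, -0.0], [-0.001, 0.001, -1.0]]
force: [-1.5, -1.5, 10.7]
gripper_width: 8.9
```

```bash
python3 st.py
```

```text
t 17.65 pos [ 537.32 -146.45  193.26] yaw 1.7939 z [ 0.001 -0.    -1.   ] F [-1.48 -1.45 10.74] T [-0.314  0.33  -0.157] w 8.9 q7 0.08
```

Depth 7.0 mm, still spring-like (~0.4 N/mm). Continue.

Call:
jog_arm --hand '[0.6,0.6,0.6,0.6,0.6,0.6,0.6,0.6,0.6,0.6]' --xyz '[[0,0,-0.05],[0,0,-0.05],[0,0,-0.05],[0,0,0],[0,0,0],[0,0,0],[0,0,0],[0,0,0],[0,0,0],[0,0,0]]' --angular '[[0,0,0],[0,0,0],[0,0,0],[0,0,0],[0,0,0],[0,0,0],[0,0,0],[0,0,0],[0,0,0],[0,0,0]]'

```text
time: 18.9
eef_pos: [537.3, -146.5, 191.7]
eef_rot: [[-0.221, 0.975, 0.001], [0.975, 0.221, -0.0], [-0.0, 0.001, -1.0]]
force: [-1.3, -0.6, 10.1]
gripper_width: 8.9
```

```bash
python3 st.py
```

```text
t 18.9 pos [ 537.28 -146.46  191.71] yaw 1.794 z [ 0.001 -0.    -1.   ] F [-1.27 -0.57 10.06] T [-0.269  0.269 -0.155] w 8.9 q7 0.08
```

Call:
jog_arm --hand '[0.6,0.6,0.6,0.6,0.6,0.6,0.6,0.6,0.6,0.6]' --xyz '[[0,0,-0.05],[0,0,-0.05],[0,0,-0.05],[0,0,0],[0,0,0],[0,0,0],[0,0,0],[0,0,0],[0,0,0],[0,0,0]]' --angular '[[0,0,0],[0,0,0],[0,0,0],[0,0,0],[0,0,0],[0,0,0],[0,0,0],[0,0,0],[0,0,0],[0,0,0]]'

```text
time: 20.15
eef_pos: [537.3, -146.5, 190.2]
eef_rot: [[-0.221, 0.975, 0.001], [0.975, 0.221, -0.0], [-0.001, 0.001, -1.0]]
force: [-1.0, -1.1, 9.6]
gripper_width: 8.9
```

```bash
python3 st.py
```

```text
t 20.15 pos [ 537.3  -146.45  190.22] yaw 1.7941 z [ 0.001 -0.    -1.   ] F [-1.04 -1.08  9.57] T [-0.314  0.247 -0.046] w 8.9 q7 0.08
```

Call:
jog_arm --hand '[0.6,0.6,0.6,0.6,0.6,0.6,0.6,0.6,0.6,0.6]' --xyz '[[0,0,-0.05],[0,0,-0.05],[0,0,-0.05],[0,0,0],[0,0,0],[0,0,0],[0,0,0],[0,0,0],[0,0,0],[0,0,0]]' --angular '[[0,0,0],[0,0,0],[0,0,0],[0,0,0],[0,0,0],[0,0,0],[0,0,0],[0,0,0],[0,0,0],[0,0,0]]'

```text
time: 21.4
eef_pos: [537.3, -146.4, 188.7]
eef_rot: [[-0.221, 0.975, 0.001], [0.975, 0.221, -0.0], [-0.0, 0.001, -1.0]]
force: [0.0, -2.1, 8.9]
gripper_width: 8.6
```

```bash
python3 st.py;python3 - <<'E'
from h import *; from cell import ctrl
d=ctrl.camera("side");w=ctrl.camera("wrist")
a=cv2.resize(d["image"][120:240,250:390],(560,480),interpolation=cv2.INTER_CUBIC)
cv2.imwrite("pics/p1.png",a[:, :]);E=ext(d)
for z in(140,130,128): print(z,proj(d,[[537.4,-146.6+35,z+46],[537.4,-146.6-35,z+46],[537.4,-146.6+35,z+16]],E).round(1).tolist())
h=cv2.cvtColor(d["image"],cv2.COLOR_BGR2HSV);m=(h[...,0]<14)&(h[...,1]>170);m[:120]=0;m[200:]=0;m[:,:290]=0;m[:,350:]=0
y,x=np.nonzero(m);print(x.min(),x.max(),y.min(),y.max())
E
```

```text
t 21.4 pos [ 537.33 -146.45  188.65] yaw 1.7941 z [ 0.001 -0.    -1.   ] F [ 0.05 -2.13  8.92] T [-0.314  0.136 -0.028] w 8.6 q7 0.08
140 [[317.8, 172.1], [319.0, 150.4], [317.8, 181.0]]
130 [[317.8, 175.1], [318.9, 153.4], [317.8, 183.8]]
128 [[317.8, 175.7], [318.9, 154.0], [317.8, 184.4]]
305 333 158 183
```

View pics/p1.png

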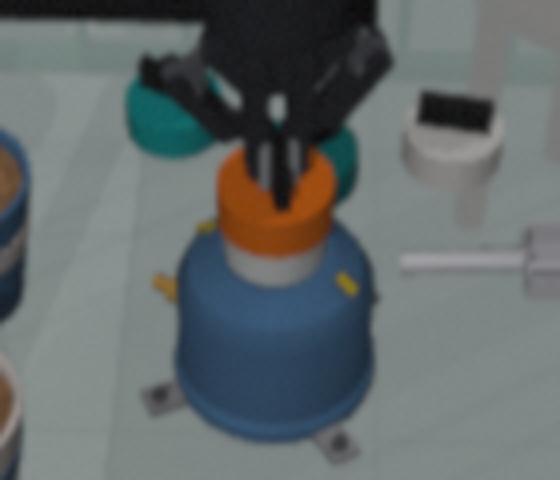

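The side crop shows the cap held and sunk about 10 mm: its lower edge went from row ~180 to 183 and less collar shows. Keep pressing toward the seat.

Call:
jog_arm --hand '[0.6,0.6,0.6,0.6,0.6,0.6,0.6,0.6,0.6,0.6]' --xyz '[[0,0,-0.05],[0,0,-0.05],[0,0,-0.05],[0,0,0],[0,0,0],[0,0,0],[0,0,0],[0,0,0],[0,0,0],[0,0,0]]' --angular '[[0,0,0],[0,0,0],[0,0,0],[0,0,0],[0,0,0],[0,0,0],[0,0,0],[0,0,0],[0,0,0],[0,0,0]]'

```text
time: 22.75
eef_pos: [537.3, -146.5, 187.2]
eef_rot: [[-0.221, 0.975, 0.001], [0.975, 0.221, -0.0], [-0.001, 0.001, -1.0]]
force: [-0.6, -0.4, 9.0]
gripper_width: 8.8
```

```bash
python3 st.py
```

```text
t 22.75 pos [ 537.3  -146.46  187.15] yaw 1.7941 z [ 0.001 -0.    -1.   ] F [-0.62 -0.4   8.99] T [-0.324  0.185 -0.03 ] w 8.8 q7 0.08
```

Call:
jog_arm --hand '[0.6,0.6,0.6,0.6,0.6,0.6,0.6,0.6,0.6,0.6]' --xyz '[[0,0,-0.05],[0,0,-0.05],[0,0,-0.05],[0,0,0],[0,0,0],[0,0,0],[0,0,0],[0,0,0],[0,0,0],[0,0,0]]' --angular '[[0,0,0],[0,0,0],[0,0,0],[0,0,0],[0,0,0],[0,0,0],[0,0,0],[0,0,0],[0,0,0],[0,0,0]]'

```text
time: 24.0
eef_pos: [537.5, -146.5, 186.3]
eef_rot: [[-0.221, 0.975, 0.002], [0.975, 0.221, -0.001], [-0.001, 0.002, -1.0]]
force: [-3.1, -0.6, 20.1]
gripper_width: 8.8
```

```bash
python3 st.py
```

```text
t 24.0 pos [ 537.46 -146.49  186.27] yaw 1.794 z [ 0.002 -0.001 -1.   ] F [-3.06 -0.63 20.06] T [-0.26   0.817 -0.04 ] w 8.8 q7 0.08
```

Seat felt (20 N at 13.9 mm). Ease 0.7 mm and begin turning while held down.

Call:
jog_arm --hand '[0.6,0.6,0.6,0.6,0.6,0.6,0.6,0.6,0.6,0.6]' --xyz '[[0,0,0.04],[0,0,0.03],[0,0,0],[0,0,0],[0,0,0],[0,0,0],[0,0,0],[0,0,0],[0,0,0],[0,0,0]]' --angular '[[0,0,0],[0,0,0],[0,0,0.01],[0,0,0.01],[0,0,0.01],[0,0,0.01],[0,0,0.005],[0,0,0],[0,0,0],[0,0,0]]'

```text
time: 25.25
eef_pos: [537.3, -146.4, 186.4]
eef_rot: [[-0.265, 0.964, 0.001], [0.964, 0.265, -0.0], [-0.001, 0.001, -1.0]]
force: [-0.6, -1.1, 9.5]
gripper_width: 8.8
```

```bash
python3 st.py
```

```text
t 25.25 pos [ 537.32 -146.41  186.39] yaw 1.8391 z [ 0.001 -0.    -1.   ] F [-0.6  -1.13  9.53] T [-0.229  0.158 -0.014] w 8.8 q7 0.11
```

Call:
jog_arm --hand '[0.6,0.6,0.6,0.6,0.6,0.6,0.6,0.6,0.6,0.6]' --xyz '[[0,0,0],[0,0,0],[0,0,0],[0,0,0],[0,0,0],[0,0,0],[0,0,0],[0,0,0],[0,0,0],[0,0,0]]' --angular '[[0,0,0.01],[0,0,0.01],[0,0,0.01],[0,0,0.01],[0,0,0.01],[0,0,0.01],[0,0,0.01],[0,0,0],[0,0,0],[0,0,0]]'

```text
time: 26.5
eef_pos: [537.3, -146.4, 186.4]
eef_rot: [[-0.332, 0.943, 0.001], [0.943, 0.332, -0.0], [-0.001, 0.001, -1.0]]
force: [-1.6, -0.6, 9.2]
gripper_width: 8.3
```

```bash
python3 st.py
```

```text
t 26.5 pos [ 537.31 -146.38  186.38] yaw 1.9091 z [ 0.001 -0.    -1.   ] F [-1.55 -0.64  9.25] T [-0.187  0.198  0.024] w 8.3 q7 0.17
```

Clear past the stop. Remaining to the marks: 0.78 rad; take 0.5, then check.

Call:
jog_arm --hand '[0.6,0.6,0.6,0.6,0.6,0.6,0.6,0.6,0.6,0.6]' --xyz '[[0,0,0],[0,0,0],[0,0,0],[0,0,0],[0,0,0],[0,0,0],[0,0,0],[0,0,0],[0,0,0],[0,0,0]]' --angular '[[0,0,0.03],[0,0,0.06],[0,0,0.06],[0,0,0.07],[0,0,0.07],[0,0,0.07],[0,0,0.06],[0,0,0.05],[0,0,0.03],[0,0,0]]'

```text
time: 27.75
eef_pos: [537.3, -146.3, 186.4]
eef_rot: [[-0.744, 0.668, 0.001], [0.668, 0.744, 0.0], [-0.001, 0.001, -1.0]]
force: [-0.4, -0.2, 9.4]
gripper_width: 8.7
```

```bash
python3 st.py
```

```text
t 27.75 pos [ 537.34 -146.26  186.39] yaw 2.4097 z [ 0.001  0.    -1.   ] F [-0.42 -0.22  9.45] T [-0.074  0.237 -0.027] w 8.7 q7 0.56
```

Call:
jog_arm --hand '[0.6,0.6,0.6,0.6,0.6,0.6,0.6,0.6,0.6,0.6]' --xyz '[[0,0,0],[0,0,0],[0,0,0],[0,0,0],[0,0,0],[0,0,0],[0,0,0],[0,0,0],[0,0,0],[0,0,0]]' --angular '[[0,0,0.03],[0,0,0.04],[0,0,0.04],[0,0,0.04],[0,0,0.03],[0,0,0.02],[0,0,0.01],[0,0,0.01],[0,0,0],[0,0,0]]'

```text
time: 29.0
eef_pos: [537.3, -146.3, 186.4]
eef_rot: [[-0.872, 0.49, 0.001], [0.49, 0.872, 0.0], [-0.001, 0.001, -1.0]]
force: [-0.9, -0.4, 8.7]
gripper_width: 8.4
```

```bash
python3 st.py
```

```text
t 29.0 pos [ 537.31 -146.25  186.4 ] yaw 2.6292 z [ 0.001  0.    -1.   ] F [-0.89 -0.35  8.66] T [-0.08   0.228 -0.002] w 8.4 q7 0.73
```

Call:
jog_arm --hand '[0.6,0.6,0.6,0.6,0.6,0.6,0.6,0.6,0.6,0.6]' --xyz '[[0,0,0],[0,0,0],[0,0,0],[0,0,0],[0,0,0.2],[0,0,0.3],[0,0,0.3],[0,0,0.3],[0,0,0.1],[0,0,0]]' --angular '[[0,0,0.02],[0,0,0.02],[0,0,0.015],[0,0,0],[0,0,0],[0,0,0],[0,0,0],[0,0,0],[0,0,0],[0,0,0]]'

```text
time: 30.25
eef_pos: [537.2, -146.3, 198.1]
eef_rot: [[-0.897, 0.442, 0.001], [0.442, 0.897, 0.0], [-0.001, 0.001, -1.0]]
force: [2.0, -0.3, 4.9]
gripper_width: 8.8
```

```bash
python3 st.py
```

```text
t 30.25 pos [ 537.18 -146.32  198.1 ] yaw 2.684 z [ 0.001  0.    -1.   ] F [ 1.98 -0.3   4.88] T [ 0.116 -0.318  0.053] w 8.8 q7 0.79
```

Call:
jog_arm --hand '[0.6,0.6,0.6,0.6,0.6,0.6,0.6,0.6,0.6,0.6]' --xyz '[[0,0,0.05],[0,0,0.05],[0,0,0.05],[0,0,0.05],[0,0,0.05],[0,0,0.05],[0,0,0.05],[0,0,0],[0,0,0],[0,0,0]]' --angular '[[0,0,0],[0,0,0],[0,0,0],[0,0,0],[0,0,0],[0,0,0],[0,0,0],[0,0,0],[0,0,0],[0,0,0]]'

```text
time: 31.5
eef_pos: [536.8, -146.5, 201.4]
eef_rot: [[-0.897, 0.442, -0.0], [0.442, 0.897, -0.0], [0.0, -0.0, -1.0]]
force: [2.4, 2.6, 2.7]
gripper_width: 8.9
```

```bash
python3 st.py
```

```text
t 31.5 pos [ 536.81 -146.5   201.43] yaw 2.6838 z [-0. -0. -1.] F [2.39 2.62 2.66] T [ 0.37  -0.712  0.028] w 8.9 q7 0.79
```

Call:
jog_arm --hand '[0.6,0.6,0.6,0.6,0.6,0.6,0.6,0.6,0.6,0.6]' --xyz '[[0.05,0.04,0],[0,0,0.05],[0,0,0.05],[0,0,0.05],[0,0,0.05],[0,0,0.05],[0,0,0],[0,0,0],[0,0,0],[0,0,0]]' --angular '[[0,0,0],[0,0,0],[0,0,0],[0,0,0],[0,0,0],[0,0,0],[0,0,0],[0,0,0],[0,0,0],[0,0,0]]'

```text
time: 32.75
eef_pos: [537.3, -146.1, 203.9]
eef_rot: [[-0.897, 0.442, -0.0], [0.442, 0.897, -0.0], [0.0, -0.0, -1.0]]
force: [-2.4, -1.6, 1.8]
gripper_width: 8.4
```

```bash
python3 st.py
```

```text
t 32.75 pos [ 537.33 -146.1   203.94] yaw 2.6837 z [-0. -0. -1.] F [-2.43 -1.61  1.81] T [-0.462  0.484  0.061] w 8.4 q7 0.79
```

Call:
jog_arm --hand '[0.6,0.6,0.6,0.6,0.6,0.6,0.6,0.6,0.6,0.6]' --xyz '[[-0.03,-0.02,0],[0,0,0.1],[0,0,0.1],[0,0,0.1],[0,0,0.1],[0,0,0.1],[0,0,0.1],[0,0,0.1],[0,0,0],[0,0,0]]' --angular '[[0,0,0],[0,0,0],[0,0,0],[0,0,0],[0,0,0],[0,0,0],[0,0,0],[0,0,0],[0,0,0],[0,0,0]]'

```text
time: 34.0
eef_pos: [537.0, -146.3, 210.9]
eef_rot: [[-0.897, 0.442, -0.0], [0.442, 0.897, -0.0], [0.0, -0.0, -1.0]]
force: [0.5, 0.4, -0.8]
gripper_width: 8.5
```

```bash
python3 st.py
```

```text
t 34.0 pos [ 537.03 -146.3   210.93] yaw 2.6838 z [-0. -0. -1.] F [ 0.49  0.39 -0.76] T [-0.021 -0.053  0.004] w 8.5 q7 0.8
```

Call:
jog_arm --hand '[0.6,0.6,0.6,0.6,0.6,0.6,0.6,0.6,0.6,0.6]' --xyz '[[0,0,1.5],[0,0,2.0],[-0.2,2,0.5],[-0.3,3.7,0],[-0.3,4,0],[-0.3,4,0],[-0.3,4,0],[-0.3,4,0],[-0.3,4,0],[-0.2,2,0]]' --angular '[[0,0,0],[0,0,0],[0,0,0],[0,0,0],[0,0,0],[0,0,0],[0,0,0],[0,0,0],[0,0,0],[0,0,0]]'

```text
time: 35.25
eef_pos: [514.0, 133.9, 251.3]
eef_rot: [[-0.898, 0.439, -0.0], [0.439, 0.898, 0.001], [0.0, 0.001, -1.0]]
force: [0.0, -0.0, -0.6]
gripper_width: 8.6
```

Call:
jog_arm --hand '[0.6,0.6,0.6,0.6,0.6,0.6,0.6,0.6,0.6,0.6]' --xyz '[[0,0,-0.5],[0,0,-2],[0,0,-2],[0,0,-2],[0,0,-2],[0,0,-1],[0,0,0],[0,0,0],[0,0,0],[0,0,0]]' --angular '[[0,0,0],[0,0,0],[0,0,0],[0,0,0],[0,0,0],[0,0,0],[0,0,0],[0,0,0],[0,0,0],[0,0,0]]'

```text
time: 36.5
eef_pos: [515.2, 130.7, 156.3]
eef_rot: [[-0.897, 0.442, 0.0], [0.442, 0.897, -0.0], [-0.0, 0.0, -1.0]]
force: [-0.4, -0.8, -1.1]
gripper_width: 8.9
```

```bash
python3 st.py; python3 - <<'E'
from h import *; from cell import ctrl
s=ctrl.sense();d=ctrl.camera("scene");e=ctrl.camera("side")
E=ext(e);o=ctrl.outline_of("saucer","side");
cv2.imwrite("pics/q1.png",np.hstack([cv2.resize(d["image"][120:270,260:460],(400,300)),cv2.resize(e["image"][200:350,220:420],(400,300))]))
E
```

```text
t 36.5 pos [515.15 130.71 156.28] yaw 2.6837 z [ 0. -0. -1.] F [-0.44 -0.78 -1.1 ] T [0.005 0.027 0.031] w 8.9 q7 0.22
```

View pics/q1.png

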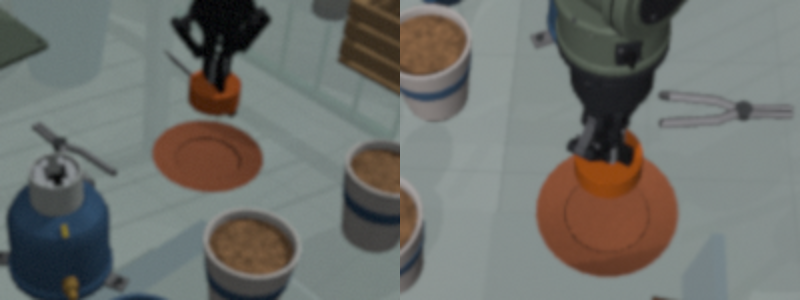

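Cap is held upright above the saucer centre (scene crop (215,95) over (208,157)), and the collar is open. Lower it.

Call:
jog_arm --hand '[0.6,0.6,0.6,0.6,0.6,0.6,0.6,0.6,0.6,0.6]' --xyz '[[0,0,-1],[0,0,-2],[0,0,-2],[0,0,-2],[0,0,-1],[0,0,-0.5],[0,0,-0.2],[0,0,0],[0,0,0],[0,0,0]]' --angular '[[0,0,0],[0,0,0],[0,0,0],[0,0,0],[0,0,0],[0,0,0],[0,0,0],[0,0,0],[0,0,0],[0,0,0]]'

```text
time: 37.9
eef_pos: [515.2, 130.7, 69.2]
eef_rot: [[-0.897, 0.442, 0.0], [0.442, 0.897, -0.0], [-0.0, 0.0, -1.0]]
force: [0.3, 0.0, -1.8]
gripper_width: 8.8
```

Call:
jog_arm --hand '[0.6,0.6,0.6,0.6,0.6,0.6,0.6,0.6,0.6,0.6]' --xyz '[[0,0,-0.04],[0,0,-0.04],[0,0,-0.04],[0,0,-0.04],[0,0,0],[0,0,0],[0,0,0],[0,0,0],[0,0,0],[0,0,0]]' --angular '[[0,0,0],[0,0,0],[0,0,0],[0,0,0],[0,0,0],[0,0,0],[0,0,0],[0,0,0],[0,0,0],[0,0,0]]'

```text
time: 39.15
eef_pos: [515.0, 130.7, 67.4]
eef_rot: [[-0.897, 0.442, -0.0], [0.442, 0.897, -0.0], [-0.0, -0.0, -1.0]]
force: [-0.1, 0.7, -1.1]
gripper_width: 8.6
```

```bash
python3 st.py
```

```text
t 39.15 pos [515.04 130.69  67.39] yaw 2.6838 z [-0. -0. -1.] F [-0.14  0.68 -1.11] T [-0.002 -0.046  0.022] w 8.6 q7 0.11
```

Call:
jog_arm --hand '[0.6,0.6,0.6,0.6,0.6,0.6,0.6,0.6,0.6,0.6]' --xyz '[[0,0,-0.03],[0,0,-0.03],[0,0,-0.03],[0,0,-0.03],[0,0,0],[0,0,0],[0,0,0],[0,0,0],[0,0,0],[0,0,0]]' --angular '[[0,0,0],[0,0,0],[0,0,0],[0,0,0],[0,0,0],[0,0,0],[0,0,0],[0,0,0],[0,0,0],[0,0,0]]'

```text
time: 40.4
eef_pos: [515.1, 130.7, 66.2]
eef_rot: [[-0.897, 0.442, -0.0], [0.442, 0.897, -0.0], [-0.0, -0.0, -1.0]]
force: [-0.5, -0.6, -0.6]
gripper_width: 9.4
```

```bash
python3 st.py
```

```text
t 40.4 pos [515.05 130.7   66.17] yaw 2.6838 z [-0. -0. -1.] F [-0.45 -0.65 -0.58] T [ 0.036  0.017 -0.028] w 9.4 q7 0.11
```

Call:
jog_arm --hand '[0.6,0.6,0.6,0.6,0.6,0.6,0.6,0.6,0.6,0.6]' --xyz '[[0,0,-0.03],[0,0,-0.03],[0,0,-0.02],[0,0,-0.02],[0,0,0],[0,0,0],[0,0,0],[0,0,0],[0,0,0],[0,0,0]]' --angular '[[0,0,0],[0,0,0],[0,0,0],[0,0,0],[0,0,0],[0,0,0],[0,0,0],[0,0,0],[0,0,0],[0,0,0]]'

```text
time: 41.65
eef_pos: [515.1, 130.7, 65.4]
eef_rot: [[-0.897, 0.442, 0.0], [0.442, 0.897, -0.0], [-0.0, 0.0, -1.0]]
force: [-1.2, -0.7, 5.6]
gripper_width: 8.8
```

```bash
python3 st.py
```

```text
t 41.65 pos [515.12 130.74  65.44] yaw 2.6838 z [ 0. -0. -1.] F [-1.2  -0.75  5.62] T [-0.092  0.284 -0.027] w 8.8 q7 0.11
```

Call:
jog_arm --hand '[0.9,1.0,1.2,1.5,2,2.5,3,3.5,4,4]' --xyz '[[0,0,0.02],[0,0,0],[0,0,0],[0,0,0],[0,0,0],[0,0,0],[0,0,0],[0,0,0],[0,0,0],[0,0,0]]' --angular '[[0,0,0],[0,0,0],[0,0,0],[0,0,0],[0,0,0],[0,0,0],[0,0,0],[0,0,0],[0,0,0],[0,0,0]]'

```text
time: 42.9
eef_pos: [515.1, 130.7, 65.4]
eef_rot: [[-0.897, 0.442, -0.0], [0.442, 0.897, -0.0], [-0.0, -0.0, -1.0]]
force: [-0.4, -0.5, 1.3]
gripper_width: 40.1
```

Call:
jog_arm --hand '[4,4,4,4,4,4,4,4,4,4]' --xyz '[[0,0,0.2],[0,0,0.5],[0,0,1],[0,0,2],[0,0,2.5],[0,0,3],[0,0,3],[0,0,1],[0,0,0],[0,0,0]]' --angular '[[0,0,0],[0,0,0],[0,0,0],[0,0,0],[0,0,0],[0,0,0],[0,0,0],[0,0,0],[0,0,0],[0,0,0]]'

```text
time: 44.15
eef_pos: [514.8, 130.6, 196.6]
eef_rot: [[-0.897, 0.442, -0.001], [0.442, 0.897, -0.0], [0.001, -0.001, -1.0]]
force: [0.4, -0.5, -0.7]
gripper_width: 40.0
```

```bash
python3 st.py; python3 - <<'E'
from h import *; from cell import ctrl
s=ctrl.sense();d=ctrl.camera("wrist");e=ctrl.camera("side");c=ctrl.camera("scene")
cv2.imwrite("pics/f1.png",np.vstack([cv2.resize(d["image"],(480,300)),np.hstack([cv2.resize(e["image"][120:370,180:460],(336,300)),cv2.resize(c["image"][120:370,180:460],(336,300))])[:, :480+192][:, :672] if 0 else cv2.resize(np.hstack([e["image"][120:370,180:460],c["image"][120:370,180:460]]),(480,214))]))
try: measure(s,d,z0=5.,c0=(515,130.7),a0=-.46)
except Exception as x: print(x)
E
```

```text
t 44.15 pos [514.77 130.56 196.61] yaw 2.6838 z [-0.001 -0.    -1.   ] F [ 0.43 -0.45 -0.72] T [ 0.001  0.026 -0.033] w 40.0 q7 0.27
disc [515.9 131.6] area 5430 5466 wing [ 5.17647e+02  1.30795e+02 -4.54000e-01] area 766 920
```

View pics/f1.png

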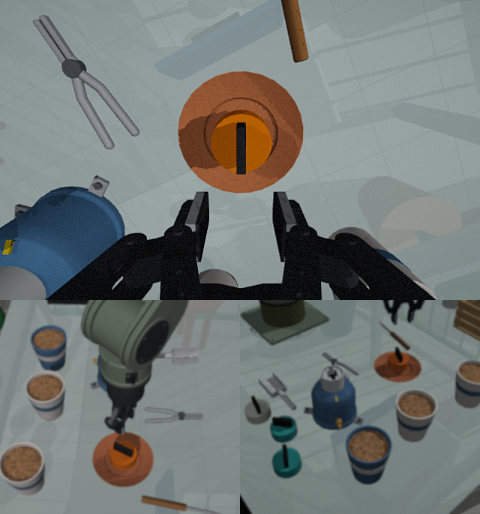

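The orange cap stands upright, wing up, amid the saucer (wrist (241,145), scene panel (398,365)). The collar is open, the pots and tools look unmoved, and the gripper is clear.

```bash
python3 -c "
from cell import ctrl
print(ctrl.close_job())"
```

```text
the job is handed in; nothing more can be done
None
```

The job is handed in at about 44 s of the 72 s allowed: the orange cap is off the blue tank and standing upright in the saucer.

- **First stop:** I turned the cap by its wing until it met resistance, with the torque rising to about 0.45 N·m after roughly 0.45 rad.
- **Press:** I pressed it down about 14 mm until it reached the hard seat, where the force rose to about 20 N. I then eased back 0.7 mm.
- **Free and lift:** It turned freely about 0.89 rad further to the marks and lifted out, with sideways forces of at most about 3.5 N at the readings.
- **Set-down:** It touched the saucer at about 6 N, and I released it there.

**Last checks:** The wrist picture puts the cap within about 2 mm of where I measured the saucer's centre, upright. The gripper was about 13 cm above where it let go, reading almost no force. The pots, tools and look-alikes appear unmoved in the pictures; I judged that by eye and did not measure it.

**Did not quite agree:**
- While pressing, the force stayed near 9–10 N instead of rising at 0.4 N per mm. I put this down to friction at the stop, and a side picture confirmed the cap was sinking with the gripper.
- The gripper read 8.5–9 mm across the 10 mm wing.
- Two earlier wing-angle estimates differed by 0.06 rad, and I used the close-up one.

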